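# Lock the drawbar of the gearbox holding fixture with its clevis pin

### The arm

A 6-joint arm with a two-finger parallel gripper is mounted at the origin on the work surface. World frame = base frame: x ahead of the robot, y to its left, z up, the work surface at z = 0. Lengths are in m, angles in degrees, forces in N, time in s.
With the tool pointing down it reaches from about 0.4 to 0.825 m from the base axis. Payload 7 kg.
Tool frame: the origin (TCP) lies at the very end of the fingers, on their centre line; the grasp point (between the pads) lies 19 mm behind it; z points along the fingers, y is the line along which they close (so a half turn about z gives the same grasp; the last joint's range is limited). The gripper opens to 88 mm and grips with 3 to 60 N. Pads are 19 mm wide; open, the fingers measure 130 mm over their backs; the gripper's body (78 mm by 193 mm) begins 47 mm behind the grasp point.
Start: joints at [16.507, 20.546, 0.682, 0, -70.136, -16.507], TCP at [0.675, -0, 0.227] pointing down, gripper open.
Joint ranges: [-176.03, 176.03], [-82.01, 121.73], [-58.28, 71.71], [-173.87, 95.51], [-174.79, -0.11], [-173.66, 173.66]. Speed limits (degrees/s): [136.94, 136.94, 172.46, 180, 180, 180].

### API

Orientations are given as [roll, pitch, yaw] about the fixed x, y, z axes, in that order (R = Rz(yaw) Ry(pitch) Rx(roll)).
In Python, from plant import r gives the robot as it stands. The module is installed in compiled form; this text tells all that it offers.
- The arm moves only by the tool jog_arm, never from a script. Its arguments are lists of equal length, an entry for each row: "travel": the shift along the tool's x, y, z each as a share of 50 cm, from -1 to 1, a list of three; "dr": the turn, a rotation vector about the tool's x, y, z each as a share of 360 degrees, from -1 to 1, a list of three; "claw": the opening, from 0 (shut) to 1 (fully open). A call has exactly 10 rows; each row is the pose to reach, as a shift and turn from the pose commanded when the call began, along the tool's axes at that moment, turning the shorter way round; what a row does not reach only later rows make up. A row lasts 1/8 s, in which the tool goes at most 62.5 mm and 10.7 degrees, less where a joint would pass 70% of its speed; a pose out of reach is approached as far as the arm can. A call with a number of a shift or a turn outside -1 to 1 is refused whole. A call with a gripper value outside its range is refused whole. The fingers move at their own pace and stop on an object; "newtons" is the grip in N (left out, the last holds). Time passes only in rows, so rows that repeat a pose let the fingers close, or fill a call up. It gives the time, the measured TCP pose, the force, the opening and the grip force at its end, in the units of the state.
- r.get_state(): the state, without advancing time (a new reading comes with each control period).
- r.capture(name): name is "scene" or "side" or "wrist"; returns a dict with "pixels" (480x640x3 uint8, red, green, blue), "range_z" (480x640 float32, m along the optical axis (not along the pixel's ray), 0 where there is no reading), "fx", "fy", "cx", "cy" (pixels), "position" and "attitude" of the camera in the world; the wrist camera has in their place "hand_eye" (4x4, takes a point from camera to tool coordinates, whose origin is the TCP and whose axes are the flange's). Camera axes: x right, y up, looking along -z (the intrinsics and any distortion apply to the point x, -y, -z); pixel columns grow to the right and rows downward; lengths in m; the calibration is good to about 2 mm. The wrist camera is an equidistant fisheye: a pixel r from the principal point sees the ray r / f radians off the axis. A picture is of the moment at which its call begins: read the wrist's pose just before it.
- r.close_job(): hands the job in; it is judged then, once.
Trained networks look in the newest picture that a camera, given by its name, has taken for a name from the list of things; names that differ only in an ending like _2 or _b are one class to them, and where a whole thing is asked for, a point or a joint stands for the part that bears it (a point fixed in the world has none). Each returns a list of dicts, best first, with "conf" (0 to 1); they miss things now and then, are a little off and sometimes report something else, mostly with a low value. They report only what shows in the picture. A call takes as long as a camera call.
- r.boxes_of(name, camera): "extent" ([left, top, right, bottom] in pixels, round what is visible of it).
- r.regions_of(name, camera): "pixels" (480x640 bool, what is visible of it) and "extent" ([left, top, right, bottom] in pixels, round what is visible of it).
- r.tip_of(name, camera): "at" ([column, row] in pixels: a listed point, or the origin of a listed thing).
The state is a dict: "time_s": time; "joints": joint angles; "qd": joint speeds; "joint_torque": joint torques, N m; "tcp_pos": TCP position; "eef_rot": TCP orientation; "contact_force": force on the tool from outside, world axes, zero at the start; "moment": the same for the moment, N m; "gripper_width": finger opening in m; "gripper_force": force on a finger pad.
Only numpy, scipy, OpenCV 4.12 (cv2) and the standard library are available. Lean on these libraries where they do the work, as an engineer would, in place of code of your own. Each camera call takes 0.05 s, during which the arm holds its last target. There are 200 camera calls.

### The job

Lock the fixture's sliding drawbar: take the long pin from the black rack, stand it in the hole of the clevis so that it rides on the drawbar, and ease the drawbar inwards by its upright handle until you feel the pin catch in the drawbar's hidden eye. Then see that the pin goes all the way through both ears, its collar flat on the upper ear, and let go. Be gentle: do not ram the drawbar against the pin or hammer the pin down, and leave the short pin and the spray can where they are.

Things in the scene. Friction and masses are not known exactly. Their poses are not given: they have to be found in the camera images.
- clevis: Fixed fixture: blue base plate, 8 mm thick, with two level dark steel ears, 56 (x) x 122 mm (y -90 to +32), at z 20 to 34 and 54 to 74 mm, joined by a web on +x. Both ears have an 18 mm hole on the vertical axis through the origin, which lies on the bench; free space below down to z = 8 mm. z up; own +y is the way the drawbar slides IN; its handle sticks out at -y. Yaw varies within 0.35.
- clevis_hole (a point): Centre of the mouth of the hole in the upper ear, on the ear's top face (74 mm above the bench). Same axes as clevis.
- drawbar: Flat bar, 34 wide, 16 thick, top 52 mm above the bench, sliding along the clevis' y between the ears (3 N friction, stays put; 76 mm between stops, starts within 12 mm of the outer one). Its inner end, an eye plate, hides under the upper ear; its 18 mm eye is adjustable: x = 0, y from +4 to +36 mm of this origin. All else under the clevis hole is solid. Origin mid thickness; axes as clevis.
- drawbar_grip (a point): Point to grip on the drawbar's upright black handle: a round post 22 mm in diameter (28 mm cap) rising from the bar's top to 124 mm above the bench. The point is on the post's axis, 96 mm above the bench, 135 mm towards -y of the drawbar's origin. Axes as the clevis.
- rack: Fixed black block 60 x 150 x 34 mm, origin under its centre, with two 18 mm blind holes, 26 mm deep, at y = -40 and +40 mm on its own y axis; the long pin stands in one, the short pin in the other.
- pin: Long steel pin, about 0.2 kg, upright in the rack. Origin at the end of its nose, z up along it. Shank 16 mm in diameter, 60 mm long, nose tapered over 8 mm to 9 mm; collar 32 mm across at z 60 to 64, round knob 24 mm across to z = 92 mm. Nose height above the bench: 8 mm in the rack, 52 standing in the upper ear on the drawbar, 14 fully home.
- short_pin: A pin of the same shape but with only a 30 mm shank, in the other hole of the rack; to be left. Origin at the end of its nose.
- spray_can: Bystander: upright can 54 mm in diameter, 170 mm tall; origin under its centre.

How it is judged (in metres and radians):
On the way:
1. the long pin stands in the upper ear's hole, nose at least 5 mm below its mouth (z of pin in the frame of clevis_hole below -0.005 m and horizontal distance between pin and clevis_hole below 0.006 m), for 0.1 s.
At the end, for the whole second after the job is handed in: The long pin is through the upper ear, the drawbar's eye and the lower ear, collar on the upper ear (nose at least 57.5 mm below the upper ear's top, within 4 mm of the hole's axis, tilted less than 0.07 rad), pin and drawbar at rest and released (z of pin in the frame of clevis_hole below -0.0575 m and horizontal distance between pin and clevis_hole below 0.004 m and angle between pin's own z axis and vertical below 0.07 rad and linear speed of pin below 0.01 m/s and linear speed of drawbar below 0.005 m/s); the robot touches nothing.
It fails at once if the drawbar is rammed against the pin, or the pin against the drawbar (over 25 N) (contact force between pin and drawbar above 25 N).
It fails at once if the pin is forced in the clevis (over 38 N) (contact force between pin and clevis above 38 N).
It fails at once if the short pin or the spray can is moved by more than 30 mm (distance of any of short_pin, spray_can from where it was at the start of the episode above 0.03 m).
It also fails if it takes over 64 s, if anything falls off the work surface, if the arm or the gripper's body presses on something with over 40 N, if the wrist force passes 120 N, or if a joint passes its speed limit or range.

## Working session

There is one attempt and no reset: what is moved stays moved. The work goes in short steps, Python scripts to look and compute and a tool call to move; the robot and the scene stay as the last step left them, time stands still between calls to the robot, and variables do not carry over. Pictures are saved under pics/ and viewed, at most 10 in all, crops included, and the job is handed in when it is done.

Besides the shell and the picture viewer there is one more tool, called after "Call:" in YAML: its name, and indented under it one key for each argument. jog_arm: Moves the arm, as the interface text tells. Its arguments: {"type":"object","properties":{"travel":{"type":"array"},"dr":{"type":"array"},"claw":{"type":"array"},"newtons":{"type":"number"}},"required":["travel","dr","claw"]}

```bash
mkdir -p pics
cat > h.py <<'E'
import numpy as np, cv2
from scipy.spatial.transform import Rotation as R
from plant import r
def campose(c):
    a=np.array(c["attitude"],float)
    if a.shape==(3,3): M=a
    elif a.size==4: M=R.from_quat(a).as_matrix()
    else: M=R.from_euler('xyz',a,degrees=True).as_matrix()
    return M,np.array(c["position"])
def pts(c):  # world points for every pixel (scene/side)
    M,p=campose(c); v,u=np.mgrid[:480,:640]; z=c["range_z"]
    P=np.stack([(u-c["cx"])/c["fx"]*z,-(v-c["cy"])/c["fy"]*z,-z],-1)
    return P@M.T+p
E
python3 - <<'E'
from h import *
s=r.get_state(); print(s)
for n in("scene","side"):
    c=r.capture(n); cv2.imwrite(f"pics/{n}.png",c["pixels"][...,::-1]); np.savez(f"{n}.npz",**{k:np.array(v) for k,v in c.items()})
    print(n,[k for k in c],c["position"],c["attitude"],c["fx"],c["cx"],c["cy"])
    P=pts(c)
    for o in("clevis_hole","drawbar_grip","pin","short_pin","rack","spray_can","clevis"):
        t=r.tip_of(o,n)[:2]
        for d in t:
            u,v=map(int,np.round(d["at"])); print(o,d["conf"],d["at"],P[min(max(v,0),479),min(max(u,0),639)].round(3))
E
```

```text
{'time_s': 0.0, 'joints': array([ 1.65080393e+01,  2.05909109e+01,  6.34072531e-01, -1.90837764e-02,
       -7.01347256e+01, -1.65063934e+01]), 'qd': array([ 0.05601265, -0.05605087,  0.0736502 ,  0.00130913,  0.08583199,
       -0.06312854]), 'joint_torque': array([-8.00930356e-04, -5.82726967e+01,  2.93058443e+01,  6.99745238e+00,
        6.93249181e-03, -2.06530804e-04]), 'tcp_pos': array([ 6.74522162e-01, -1.68731961e-05,  2.25634122e-01]), 'eef_rot': array([ 1.79907112e+02, -8.81710943e-03, -9.00048462e+01]), 'contact_force': array([-0.66714527, -0.97465901,  0.28574298]), 'moment': array([0.0372248 , 0.02214749, 0.03631586]), 'gripper_force': 0.0, 'gripper_width': 0.08758830267895269}
scene ['pixels', 'range_z', 'fx', 'fy', 'cx', 'cy', 'position', 'attitude'] [1.28163746 0.19709109 1.23083832] [ 30.49410896   0.79732409 101.54027558] 621.7086679523053 332.12304397470103 233.82220573481942
clevis_hole 0.6 [276.2, 196.8] [ 0.543 -0.1    0.066]
clevis_hole 0.39 [340.4, 296.2] [0.758 0.09  0.073]
drawbar_grip 0.82 [198.7, 162.3] [ 0.515 -0.28   0.114]
pin 0.62 [432.7, 211.8] [0.496 0.253 0.037]
short_pin 0.77 [467.3, 221.4] [0.502 0.332 0.032]
rack 0.59 [446.9, 218.6] [0.506 0.287 0.034]
spray_can 0.65 [339.1, 300.6] [0.759 0.088 0.049]
clevis 0.84 [279.1, 215.8] [ 0.75  -0.016  0.335]
side ['pixels', 'range_z', 'fx', 'fy', 'cx', 'cy', 'position', 'attitude'] [0.37357486 0.79987915 0.76818459] [ 4.92322313e+01  3.38623649e-02 -1.62455650e+02] 527.0156429397558 317.11782584273806 246.85378769727632
clevis_hole 0.66 [361.3, 215.8] [ 0.558 -0.1    0.069]
drawbar_grip 0.86 [400.6, 167.5] [ 0.507 -0.283  0.091]
drawbar_grip 0.37 [343.8, 393.5] [0.48  0.323 0.036]
pin 0.69 [354.3, 372.9] [0.475 0.277 0.033]
short_pin 0.68 [334.6, 409.9] [0.486 0.353 0.032]
rack 0.77 [347.0, 392.2] [0.476 0.315 0.032]
spray_can 0.71 [253.8, 276.4] [0.726 0.108 0.031]
clevis 0.93 [363.6, 241.9] [ 0.54  -0.062  0.03 ]
```

View pics/scene.png

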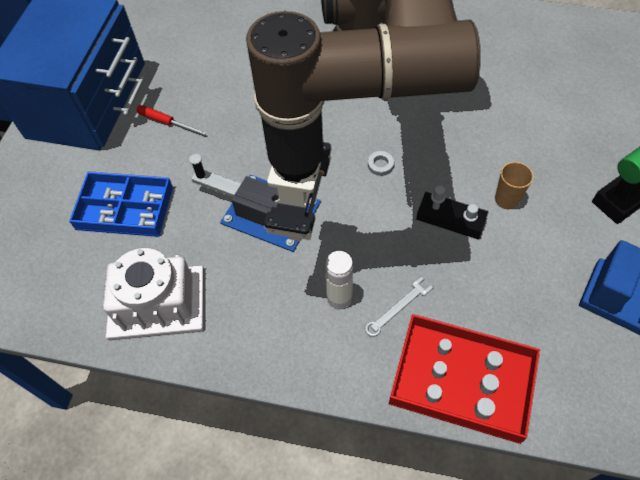

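View pics/side.png

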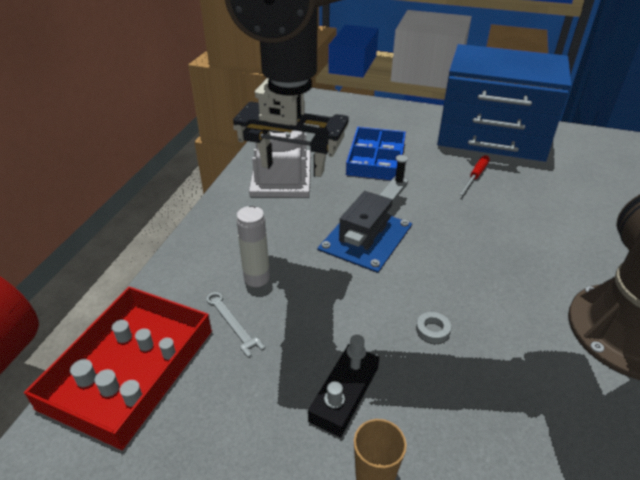

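The long pin is the nearer-to-clevis one (scene knob about (438,193), side (356,350)). The short one is at (472,212). The clevis is at about (276,197) and the handle at (196,165). Next I'll fit the point clouds.

Run:
```python
from h import *
from scipy.optimize import least_squares
def circ(Q,rad,M,p):
    def f(c): return np.hypot(Q[:,0]-c[0],Q[:,1]-c[1])-rad
    d=p[:2]-Q[:,:2].mean(0); d/=np.linalg.norm(d)
    return least_squares(f,Q[:,:2].mean(0)-d*rad*.7,loss='soft_l1',f_scale=.002).x
for n in("scene","side"):
    c=dict(np.load(n+".npz")); M,p=campose(c); P=pts(c); ok=c["range_z"]>0
    def sel(x0,x1,y0,y1,z0,z1): 
        m=ok&(P[...,0]>x0)&(P[...,0]<x1)&(P[...,1]>y0)&(P[...,1]<y1)&(P[...,2]>z0)&(P[...,2]<z1); return P[m]
    for nm,b,rad in(("pin",(.44,.54,.2,.31,.078,.098),.0122),("short",(.44,.54,.31,.4,.046,.066),.0122),("handle",(.46,.56,-.33,-.23,.065,.108),.011),("can",(.65,.8,.03,.17,.03,.13),.027)):
        Q=sel(*b); print(n,nm,len(Q),circ(Q,rad,M,p).round(4) if len(Q)>5 else "")
    T=sel(.46,.56,.2,.31,.085,.2); print("ztop pin",np.percentile(T[:,2],[50,90]) if len(T) else 0)
    E=sel(.48,.64,-.2,.0,.066,.082)
    if len(E)>20: print("ear",len(E),np.median(E[:,2]),cv2.minAreaRect((E[:,:2]*1000).astype(np.float32)))
    K=sel(.4,.6,.18,.42,.028,.039); print("rack",len(K),cv2.minAreaRect((K[:,:2]*1000).astype(np.float32)),np.median(K[:,2]))
```

```text
scene pin 62 [0.4758 0.2582]
scene short 66 [0.4893 0.3368]
scene handle 110 [ 0.5068 -0.2914]
scene can 541 [0.7314 0.0834]
ztop pin [0.10027058 0.1046156 ]
ear 1134 0.07534030029503713 ((548.588134765625, -139.1062774658203), (103.2624740600586, 77.66246795654297), 77.02435302734375)
rack 1214 ((457.6995544433594, 319.8323974609375), (186.09487915039062, 124.34475708007812), 79.63574981689453) 0.03504620589733021
side pin 127 [0.4773 0.2577]
side short 112 [0.4918 0.3364]
side handle 145 [ 0.5087 -0.2916]
side can 1048 [0.7325 0.0839]
ztop pin [0.09881901 0.10061255]
ear 1187 0.07346088592520195 ((552.4397583007812, -126.53643035888672), (127.99248504638672, 73.99021911621094), 78.01262664794922)
rack 2394 ((452.6986083984375, 317.429931640625), (178.65711975097656, 130.51853942871094), 79.73933410644531) 0.03383061183250796
```

Call:
jog_arm:
  travel:
    - [-0.516,0.396,0.08]
    - [-0.516,0.396,0.08]
    - [-0.516,0.396,0.08]
    - [-0.516,0.396,0.12]
    - [-0.516,0.396,0.14]
    - [-0.516,0.396,0.14]
    - [-0.516,0.396,0.14]
    - [-0.516,0.396,0.14]
    - [-0.516,0.396,0.14]
    - [-0.516,0.396,0.14]
  dr:
    - [0,0,0]
    - [0,0,0]
    - [0,0,0]
    - [0,0,0]
    - [0,0,0]
    - [0,0,0]
    - [0,0,0]
    - [0,0,0]
    - [0,0,0]
    - [0,0,0]
  claw: [1,1,1,1,1,1,1,1,1,1]

```text
time_s: 2.05
tcp_pos: [0.4775, 0.2574, 0.1568]
eef_rot: [-180.0, 0.0, -90.1]
contact_force: [-1.2, -0.1, 0.1]
gripper_width: 0.0877
gripper_force: 0.0
```

```bash
cat >> h.py <<'E'
def wpts(c,s):
    T=np.array(c["hand_eye"]); v,u=np.mgrid[:480,:640].astype(float); x=(u-c["cx"])/c["fx"]; y=(v-c["cy"])/c["fy"]
    th=np.hypot(x,y); k=np.tan(np.minimum(th,1.4))/np.maximum(th,1e-9); z=c["range_z"]
    P=np.stack([x*k*z,-y*k*z,-z],-1)@T[:3,:3].T+T[:3,3]
    return P@R.from_euler('xyz',s["eef_rot"],degrees=True).as_matrix().T+s["tcp_pos"]
def box(P,x0,x1,y0,y1,z0,z1):
    return P[(P[...,0]>x0)&(P[...,0]<x1)&(P[...,1]>y0)&(P[...,1]<y1)&(P[...,2]>z0)&(P[...,2]<z1)]
E
python3 - <<'E'
from h import *
s=r.get_state(); c=r.capture("wrist"); P=wpts(c,s); print(c["hand_eye"])
cv2.imwrite("pics/w1.png",c["pixels"][...,::-1])
Q=box(P,.43,.53,.21,.31,.094,.108); print(len(Q),Q.mean(0) if len(Q) else 0, cv2.minEnclosingCircle((Q[:,:2]*1000).astype(np.float32)) if len(Q) else 0)
print(r.tip_of("pin","wrist"))
for n in("scene","side"):
    c=r.capture(n); np.savez(f"{n}2.npz",**{k:np.array(v) for k,v in c.items()}); P=pts(c)
    E=box(P,.46,.64,-.22,.0,.068,.082)
    print(n,len(E),np.median(E,0),cv2.minAreaRect((E[:,:2]*1000).astype(np.float32)))
    for o in("clevis_hole","drawbar_grip"):
        for d in r.tip_of(o,n)[:2]:
            u,v=np.round(d["at"]).astype(int); print(o,d["conf"],d["at"],P[v,u].round(4))
    cv2.imwrite(f"pics/{n}2.png",cv2.resize(c["pixels"][120:280,170:350] if n=="scene" else c["pixels"][130:290,290:470],None,fx=3,fy=3)[...,::-1])
a=[cv2.resize(cv2.imread(f"pics/{n}.png"),(400,360)) for n in("scene2","side2")]
cv2.imwrite("pics/cl.png",np.hstack(a))
E
```

```text
[[-1.34056821e-04  9.58314849e-01  2.85714249e-01  7.51317674e-02]
 [ 9.99999592e-01 -1.26747420e-04  8.94322567e-04  3.29934180e-04]
 [ 8.93256140e-04  2.85714252e-01 -9.58314441e-01 -1.58800125e-01]
 [ 0.00000000e+00  0.00000000e+00  0.00000000e+00  1.00000000e+00]]
1137 [0.47671054 0.25869464 0.10023613] ((476.6756591796875, 259.8740234375), 12.04842758178711)
[{'at': [323.3, 223.3], 'conf': 0.89}]
scene 1524 [ 0.55478715 -0.12732543  0.07533261] ((551.8174438476562, -127.4415283203125), (124.84064483642578, 77.7473373413086), 77.72740173339844)
clevis_hole 0.91 [275.8, 196.4] [ 0.5404 -0.1001  0.0668]
drawbar_grip 0.91 [198.3, 163.4] [ 0.518  -0.2816  0.1149]
side 0 [nan nan nan] ((0.0, 0.0), (0.0, 0.0), 0.0)
drawbar_grip 0.56 [333.1, 409.3] [0.4891 0.3531 0.0344]
  return _methods._mean(a, axis=axis, dtype=dtype,
  ret = um.true_divide(
```

View pics/w1.png

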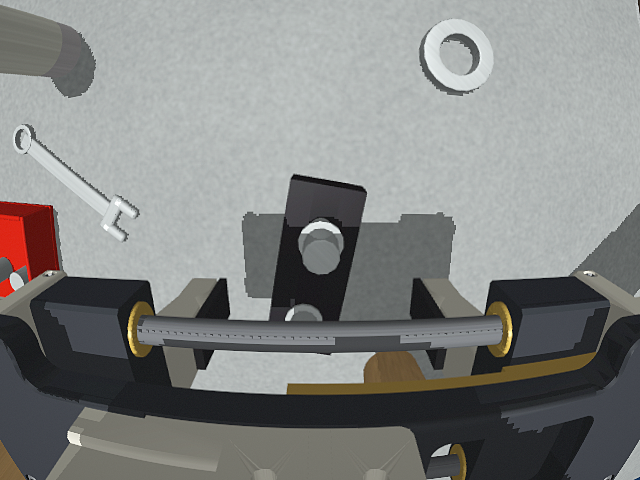

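View pics/cl.png

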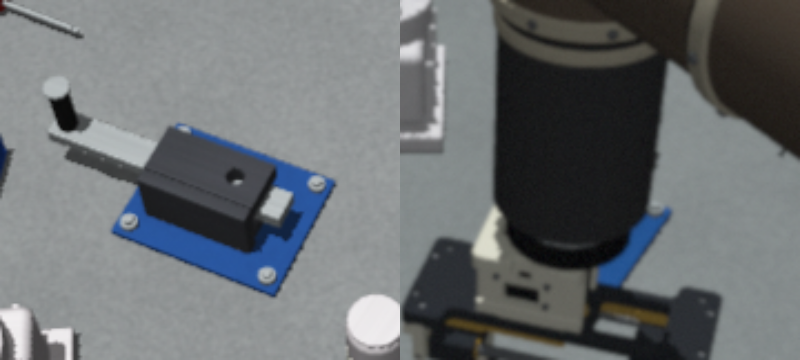

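The wrist view shows the long pin knob at (321,250) with the short pin behind it at (303,313). The clevis crop shows the hole clearly, at scene (276,197). Descending and gripping the knob.

Call:
jog_arm:
  travel:
    - [-0.0024,0.0004,0.06]
    - [-0.0024,0.0004,0.12]
    - [-0.0024,0.0004,0.15]
    - [-0.0024,0.0004,0.162]
    - [-0.0024,0.0004,0.162]
    - [-0.0024,0.0004,0.162]
    - [-0.0024,0.0004,0.162]
    - [-0.0024,0.0004,0.162]
    - [-0.0024,0.0004,0.162]
    - [-0.0024,0.0004,0.162]
  dr:
    - [0,0,0]
    - [0,0,0]
    - [0,0,0]
    - [0,0,0]
    - [0,0,0]
    - [0,0,0]
    - [0,0,0]
    - [0,0,0]
    - [0,0,0]
    - [0,0,0]
  claw: [1,1,1,0.6,0.4,0,0,0,0,0]
  newtons: 25

```text
time_s: 3.7
tcp_pos: [0.4768, 0.2592, 0.0756]
eef_rot: [-180.0, 0.0, -90.0]
contact_force: [-0.5, 0.0, 0.6]
gripper_width: 0.0231
gripper_force: 25.6
```

Call:
jog_arm:
  travel:
    - [0,0,-0.05]
    - [0,0,-0.12]
    - [0,0,-0.2]
    - [0.1,-0.02,-0.216]
    - [0.25,-0.05,-0.216]
    - [0.4,-0.08,-0.216]
    - [0.55,-0.11,-0.216]
    - [0.66,-0.128,-0.216]
    - [0.714,-0.136,-0.216]
    - [0.714,-0.136,-0.216]
  dr:
    - [0,0,0]
    - [0,0,0]
    - [0,0,0]
    - [0,0,0]
    - [0,0,0]
    - [0,0,0]
    - [0,0,0]
    - [0,0,0]
    - [0,0,0]
    - [0,0,0]
  claw: [0,0,0,0,0,0,0,0,0,0]

```text
time_s: 4.95
tcp_pos: [0.5443, -0.1018, 0.1828]
eef_rot: [179.9, -0.0, -90.3]
contact_force: [-1.0, 0.3, -1.3]
gripper_width: 0.0234
gripper_force: 25.0
```

Run:
```python
from h import *
s=r.get_state(); c=r.capture("wrist"); P=wpts(c,s); print(s["tcp_pos"],s["qd"].round(2),s["contact_force"])
np.savez("w2.npz",P=P,pix=c["pixels"])
cv2.imwrite("pics/w2.png",c["pixels"][...,::-1])
for d in r.tip_of("clevis_hole","wrist")[:2]:
    u,v=np.round(d["at"]).astype(int); print(d,P[v,u])
for d in r.tip_of("drawbar_grip","wrist")[:2]:
    u,v=np.round(d["at"]).astype(int); print(d,P[v,u])
E=box(P,.46,.64,-.24,.0,.069,.079); print(len(E),np.median(E,0),cv2.minAreaRect((E[:,:2]*1000).astype(np.float32)))
H=box(P,.46,.56,-.34,-.23,.118,.13); print("cap",len(H),H.mean(0),cv2.minEnclosingCircle((H[:,:2]*1000).astype(np.float32)))
```

```text
[ 0.54430094 -0.10178877  0.18278798] [ 3.97 -0.87 -1.01 -0.94  0.21 -3.02] [-0.95510761  0.32695597 -1.29880703]
{'at': [306.8, 239.2], 'conf': 0.56} [ 0.55422783 -0.08859258  0.05322856]
14048 [ 0.55417326 -0.13529859  0.07465866] ((552.5170288085938, -125.47118377685547), (122.87037658691406, 72.7823486328125), 77.46072387695312)
cap 0 [nan nan nan] ((0.0, 0.0), 0.0)<stdin>:10: RuntimeWarning: Mean of empty slice.
  ret = um.true_divide(
```

View pics/w2.png

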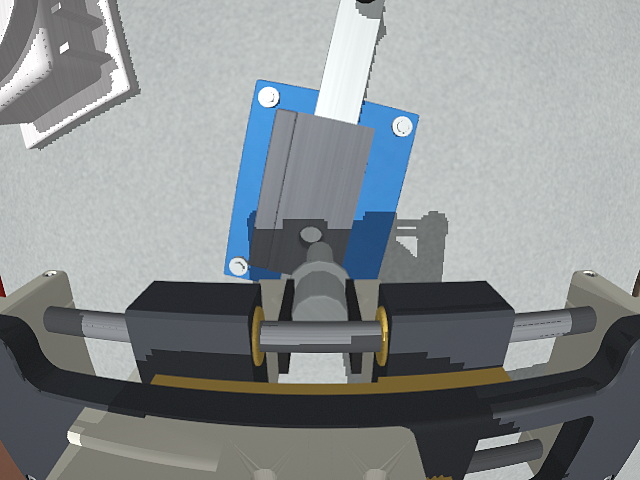

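The wrist view shows the hole at (311,233), partly hidden by the pin nose at (318,247). The pin is a few mm off in x and y, so I'll fit the rim.

```bash
cat > hole.py <<'E'
from h import *
from scipy.optimize import least_squares
def hole(c,s,g,zt=.0745):
    P=wpts(c,s); T=np.array(c["hand_eye"]); cam=R.from_euler('xyz',s["eef_rot"],degrees=True).as_matrix()@T[:3,3]+s["tcp_pos"]
    k=(zt-cam[2])/(P[...,2]-cam[2]); X=cam[:2]+(P[...,:2]-cam[:2])*k[...,None]
    near=np.hypot(X[...,0]-g[0],X[...,1]-g[1])<.02
    low=(P[...,2]<.0715)&near; top=(abs(P[...,2]-zt)<.003)&near
    b=low&(cv2.dilate(top.astype(np.uint8),np.ones((3,3)))>0)
    Q=X[b]; f=lambda p:np.hypot(Q[:,0]-p[0],Q[:,1]-p[1])-.009
    o=least_squares(f,g,loss='soft_l1',f_scale=.001); return o.x,len(Q),np.sqrt(np.mean(o.fun**2)),np.median(P[...,2][top])
E
python3 - <<'E'
from hole import *
s=r.get_state(); c=r.capture("wrist"); print(s["tcp_pos"],s["eef_rot"])
print(hole(c,s,[.551,-.095]))
P=wpts(c,s)
# the pin in hand
Q=box(P,.53,.56,-.125,-.085,.112,.145); print("shank",len(Q)); f=lambda p:np.hypot(Q[:,0]-p[0],Q[:,1]-p[1])-.008
print(least_squares(f,[.545,-.1],loss='soft_l1',f_scale=.001).x)
Q=box(P,.53,.56,-.14,-.085,.112,.125); print(Q[:,2].min() if len(Q) else 0)
E
```

```text
[ 0.54439776 -0.09779076  0.18314434] [ 1.79952429e+02  1.13049254e-02 -9.00445806e+01]
(array([ 0.55092655, -0.09623738]), 84, np.float64(0.0008040081528877931), np.float64(0.07468433247458033))
shank 269
[ 0.5442262 -0.0966697]
0.12352343636592358hole.py:5: RuntimeWarning: divide by zero encountered in divide
  k=(zt-cam[2])/(P[...,2]-cam[2]); X=cam[:2]+(P[...,:2]-cam[:2])*k[...,None]
hole.py:5: RuntimeWarning: invalid value encountered in multiply
  k=(zt-cam[2])/(P[...,2]-cam[2]); X=cam[:2]+(P[...,:2]-cam[:2])*k[...,None]
```

Call:
jog_arm:
  travel:
    - [-0.002,-0.0132,0]
    - [-0.002,-0.0132,0.02]
    - [-0.002,-0.0132,0.04]
    - [-0.002,-0.0132,0.06]
    - [-0.002,-0.0132,0.068]
    - [-0.002,-0.0132,0.068]
    - [-0.002,-0.0132,0.068]
    - [-0.002,-0.0132,0.068]
    - [-0.002,-0.0132,0.068]
    - [-0.002,-0.0132,0.068]
  dr:
    - [0,0,0]
    - [0,0,0]
    - [0,0,0]
    - [0,0,0]
    - [0,0,0]
    - [0,0,0]
    - [0,0,0]
    - [0,0,0]
    - [0,0,0]
    - [0,0,0]
  claw: [0,0,0,0,0,0,0,0,0,0]

```text
time_s: 6.4
tcp_pos: [0.5514, -0.0968, 0.1497]
eef_rot: [-180.0, 0.0, -90.0]
contact_force: [-0.4, 0.2, -1.8]
gripper_width: 0.0232
gripper_force: 25.0
```

```bash
python3 - 2>/dev/null <<'E'
from hole import *
s=r.get_state(); c=r.capture("wrist"); print(s["tcp_pos"],s["eef_rot"])
print(hole(c,s,[.551,-.096]))
P=wpts(c,s)
Q=box(P,.535,.565,-.125,-.075,.092,.13);Q=Q[np.hypot(Q[:,0]-.551,Q[:,1]+.097)<.0125]; print("shank",len(Q)); f=lambda p:np.hypot(Q[:,0]-p[0],Q[:,1]-p[1])-.008
print(least_squares(f,[.55,-.096],loss='soft_l1',f_scale=.001).x)
cv2.imwrite("pics/w3.png",cv2.resize(c["pixels"][180:320,220:420],None,fx=3,fy=3)[...,::-1])
E
```

```text
[ 0.55140586 -0.09683323  0.14968209] [-1.79988668e+02  1.29536683e-03 -9.00015062e+01]
(array([ 0.55096015, -0.09558944]), 61, np.float64(0.0005591112739244934), np.float64(0.07462857181569758))
shank 389
[ 0.5512844  -0.09573496]
```

View pics/w3.png

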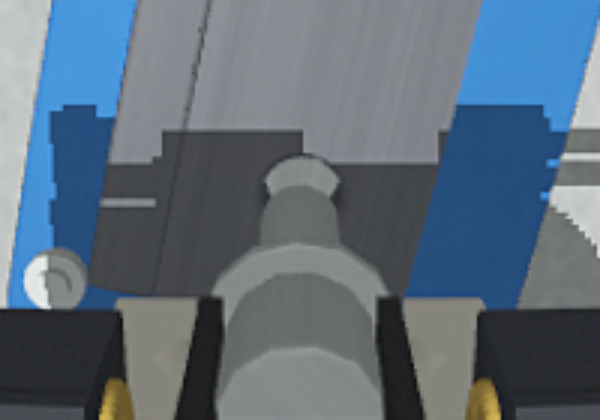

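The nose is centred over the hole to about 0.3 mm. Lowering gently.

Call:
jog_arm:
  travel:
    - [-0.0002,0.0006,0.008]
    - [-0.0002,0.0006,0.016]
    - [-0.0002,0.0006,0.024]
    - [-0.0002,0.0006,0.03]
    - [-0.0002,0.0006,0.036]
    - [-0.0002,0.0006,0.042]
    - [-0.0002,0.0006,0.048]
    - [-0.0002,0.0006,0.052]
    - [-0.0002,0.0006,0.055]
    - [-0.0002,0.0006,0.055]
  dr:
    - [0,0,0]
    - [0,0,0]
    - [0,0,0]
    - [0,0,0]
    - [0,0,0]
    - [0,0,0]
    - [0,0,0]
    - [0,0,0]
    - [0,0,0]
    - [0,0,0]
  claw: [0,0,0,0,0,0,0,0,0,0]

```text
time_s: 7.7
tcp_pos: [0.551, -0.0967, 0.122]
eef_rot: [180.0, -0.0, -90.0]
contact_force: [0.0, -0.6, -2.0]
gripper_width: 0.0235
gripper_force: 25.0
```

Call:
jog_arm:
  travel:
    - [0,0,0]
    - [0,0,0]
    - [0,0,0]
    - [0,0,-0.02]
    - [0,0,-0.1]
    - [0,0,-0.15]
    - [0.2,0.05,-0.15]
    - [0.39,0.086,-0.15]
    - [0.39,0.086,-0.15]
    - [0.39,0.086,-0.15]
  dr:
    - [0,0,0]
    - [0,0,0]
    - [0,0,0]
    - [0,0,0]
    - [0,0,0]
    - [0,0,0]
    - [0,0,0.017]
    - [0,0,0.0347]
    - [0,0,0.0347]
    - [0,0,0.0347]
  claw: [0.35,0.6,1,1,1,1,1,1,1,1]

```text
time_s: 8.95
tcp_pos: [0.507, -0.2949, 0.1977]
eef_rot: [-180.0, -0.0, -102.7]
contact_force: [0.6, 0.7, -1.1]
gripper_width: 0.0878
gripper_force: 0.0
```

```bash
cat > pin.py <<'E'
from h import *
from scipy.optimize import least_squares
def circ(Q,rad,g):
    return least_squares(lambda c:np.hypot(Q[:,0]-c[0],Q[:,1]-c[1])-rad,g,loss='soft_l1',f_scale=.002).x.round(4)
def pinz():
    for n in("side","scene"):
        P=pts(r.capture(n)); Q=box(P,.52,.58,-.13,-.06,.085,.16)
        if len(Q)>8:
            print(n,len(Q),"top",np.percentile(Q[:,2],[80,97]).round(4),"xy",Q.mean(0).round(4))
        H=box(P,.46,.6,-.34,-.2,.06,.108)
        if len(H)>8: print(n,"handle",len(H),circ(H,.011,H[:,:2].mean(0)-[0,.01] if n=="side" else H[:,:2].mean(0)-[.01,0]))
E
python3 - <<'E'
from pin import *
s=r.get_state(); print(s["tcp_pos"],s["eef_rot"],s["contact_force"])
c=r.capture("wrist"); P=wpts(c,s); H=box(P,.46,.56,-.34,-.24,.118,.13); print(len(H),H.mean(0),cv2.minEnclosingCircle((H[:,:2]*1000).astype(np.float32)))
cv2.imwrite("pics/w4.png",c["pixels"][...,::-1])
pinz()
E
```

```text
[ 0.50697869 -0.29487715  0.19768826] [-1.79982220e+02 -2.35347794e-02 -1.02698859e+02] [ 0.58151     0.67484305 -1.07276409]
31 [ 0.50803604 -0.29376382  0.11824426] ((508.1293640136719, -289.6112976074219), 13.282031059265137)
side 284 top [0.1417 0.1446] xy [ 0.5501 -0.0911  0.1227]
side handle 155 [ 0.509  -0.2909]
scene 235 top [0.1446 0.1482] xy [ 0.5552 -0.0956  0.1275]
scene handle 126 [ 0.5071 -0.2914]
```

View pics/w4.png

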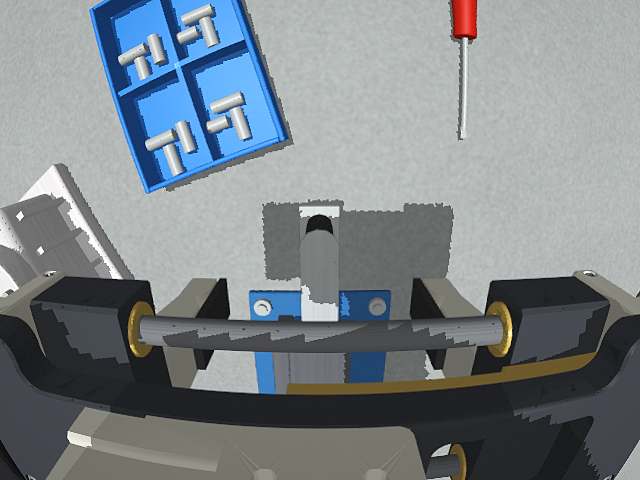

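Handle cap is centred between the fingers at (319,230), and the pin is standing (top at 0.1446 m). Descending and gripping lightly, so the pads slip before any large force can build up.

Call:
jog_arm:
  travel:
    - [0,0,0.06]
    - [0,0,0.14]
    - [0,0,0.2]
    - [0,0,0.23]
    - [0,0,0.24]
    - [0,0,0.24]
    - [0,0,0.24]
    - [0,0,0.24]
    - [0,0,0.24]
    - [0,0,0.24]
  dr:
    - [0,0,0]
    - [0,0,0]
    - [0,0,0]
    - [0,0,0]
    - [0,0,0]
    - [0,0,0]
    - [0,0,0]
    - [0,0,0]
    - [0,0,0]
    - [0,0,0]
  claw: [1,1,1,1,0.6,0.4,0.2,0.1,0,0]
  newtons: 6

```text
time_s: 10.35
tcp_pos: [0.5081, -0.2918, 0.0773]
eef_rot: [-180.0, 0.0, -102.5]
contact_force: [0.1, -0.1, 0.3]
gripper_width: 0.0335
gripper_force: 0.0
```

Call:
jog_arm:
  travel:
    - [0,0,0]
    - [0,0,0]
    - [0,0,0]
    - [-0.003,0,0]
    - [-0.009,0,0]
    - [-0.015,0,0]
    - [-0.021,0,0]
    - [-0.027,0,0]
    - [-0.033,0,0]
    - [-0.038,0,0]
  dr:
    - [0,0,0]
    - [0,0,0]
    - [0,0,0]
    - [0,0,0]
    - [0,0,0]
    - [0,0,0]
    - [0,0,0]
    - [0,0,0]
    - [0,0,0]
    - [0,0,0]
  claw: [0,0,0,0,0,0,0,0,0,0]

```text
time_s: 11.6
tcp_pos: [0.5124, -0.2729, 0.0771]
eef_rot: [-180.0, 0.0, -102.5]
contact_force: [2.7, -4.5, -1.6]
gripper_width: 0.022
gripper_force: 6.0
```

Run:
```python
from pin import *
s=r.get_state(); print(s["tcp_pos"],s["contact_force"]); pinz()
```

```text
[ 0.51241256 -0.27292377  0.07709392] [ 2.70177832 -4.49301651 -1.64244348]
side 288 top [0.1392 0.1443] xy [ 0.548  -0.1003  0.1213]
side handle 313 [ 0.5131 -0.2703]
scene 253 top [0.1434 0.1472] xy [ 0.5527 -0.1046  0.1262]
scene handle 151 [ 0.5143 -0.271 ]
```

Call:
jog_arm:
  travel:
    - [-0.002,0,0]
    - [-0.004,0,0]
    - [-0.006,0,0]
    - [-0.008,0,0]
    - [-0.01,0,0]
    - [-0.012,0,0]
    - [-0.014,0,0]
    - [-0.016,0,0]
    - [-0.018,0,0]
    - [-0.02,0,0]
  dr:
    - [0,0,0]
    - [0,0,0]
    - [0,0,0]
    - [0,0,0]
    - [0,0,0]
    - [0,0,0]
    - [0,0,0]
    - [0,0,0]
    - [0,0,0]
    - [0,0,0]
  claw: [0,0,0,0,0,0,0,0,0,0]

```text
time_s: 12.95
tcp_pos: [0.5145, -0.2634, 0.0771]
eef_rot: [-180.0, -0.0, -102.5]
contact_force: [4.2, -4.5, -3.1]
gripper_width: 0.0222
gripper_force: 6.0
```

Run:
```python
from pin import *
s=r.get_state(); print(s["tcp_pos"],s["contact_force"]); pinz()
```

```text
[ 0.51450403 -0.26336104  0.07708716] [ 4.17284317 -4.45015883 -3.06540592]
side 139 top [0.1056 0.1071] xy [ 0.5505 -0.0914  0.099 ]
side handle 321 [ 0.5146 -0.2611]
scene 129 top [0.1084 0.1104] xy [ 0.5541 -0.0957  0.1026]
scene handle 142 [ 0.5183 -0.2625]
```

The pin has dropped to the home height. Releasing the handle and rising.

Call:
jog_arm:
  travel:
    - [0,0,0]
    - [0,0,0]
    - [0,0,0]
    - [0,0,0]
    - [0,0,-0.02]
    - [0,0,-0.1]
    - [0,0,-0.2]
    - [0,0,-0.24]
    - [0,0,-0.24]
    - [0,0,-0.24]
  dr:
    - [0,0,0]
    - [0,0,0]
    - [0,0,0]
    - [0,0,0]
    - [0,0,0]
    - [0,0,0]
    - [0,0,0]
    - [0,0,0]
    - [0,0,0]
    - [0,0,0]
  claw: [0.3,0.5,0.7,1,1,1,1,1,1,1]

```text
time_s: 14.3
tcp_pos: [0.5139, -0.2632, 0.1967]
eef_rot: [180.0, 0.0, -102.5]
contact_force: [-0.4, 0.6, -0.1]
gripper_width: 0.0875
gripper_force: 0.0
```

Run:
```python
from pin import *
s=r.get_state(); print(s["tcp_pos"],s["contact_force"],s["gripper_width"]); pinz()
im=[]
for n,(a,b) in(("side",(150,300)),("scene",(140,200))):
    c=r.capture(n); P=pts(c)
    Q=box(P,.52,.58,-.13,-.06,.0765,.085); print(n,"collar z",np.percentile(Q[:,2],[10,50,90]).round(4) if len(Q) else 0)
    im.append(cv2.resize(c["pixels"][a:a+110,b:b+130],(390,330)))
cv2.imwrite("pics/end.png",np.hstack(im)[...,::-1])
```

```text
[ 0.51388216 -0.26322094  0.19672958] [-0.43275667  0.55324819 -0.14933573] 0.08746692232732606
side 137 top [0.1057 0.1073] xy [ 0.5506 -0.0914  0.0992]
side handle 159 [ 0.5153 -0.2627]
scene 131 top [0.109 0.112] xy [ 0.5543 -0.0959  0.1025]
scene handle 125 [ 0.5133 -0.2627]
side collar z [0.0768 0.0783 0.0833]
scene collar z [0.0768 0.0782 0.0816]
```

View pics/end.png

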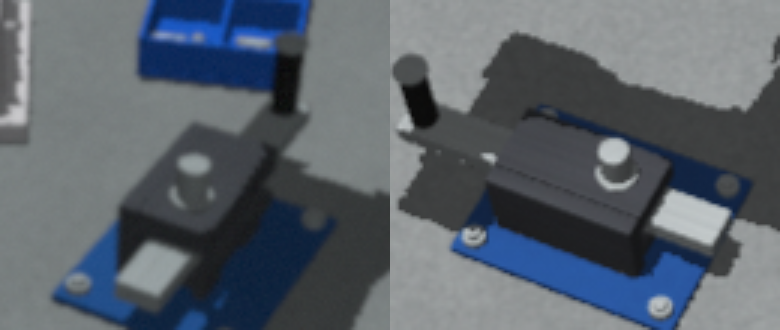

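Both views show the collar flat on the upper ear with the knob upright, and collar top is at 0.078 m as expected. The arm is clear.

```bash
python3 -c "
from plant import r
print(r.close_job())"
```

```text
the job is handed in; nothing more can be done
None
```

The long pin is through both ears and the drawbar's eye, its collar flat on the upper ear in the camera views; the arm is clear and the job was handed in at about 14 s (no verdict came back).

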